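# Seat a controller plate on its pins and hold its free edge up with a wedge

## Task

Pick up the holed mounting plate by its bar handle and lower it, without dropping it, over the two locating pins of the dark base until it lies flush, with its bare end (the end without the blue housing) sticking out over the bench, and let go of it. Then grip the levelling wedge by its upright tab and, keeping it flat on the bench, push it tip first and square-on under the middle of the overhanging edge until that edge has just lifted, about 4 mm, so that a foot could be fitted; finish while still holding the wedge there, the plate still on both pins. Leave the bottle, the beaker and the spanner where they are.

Things in the scene. Friction and masses are not known exactly. Their poses are not given: they have to be found in the camera images.
- base: Dark grey steel block fixed to the bench, 160 (x) by 150 (y) by 20 mm high; origin at the centre of its underside. Two upright pins on top. The seated plate's axes are parallel to the base's, its middle at base y -35 mm, its bare edge at base y -125 mm (50 mm beyond the base's -y side), its underside at z 20 mm. The wedge is pushed along base +y under that edge. Position and turn vary.
- pin_a (a point): Root of one locating pin, on its axis at the top face of the base (base x -50, y -35, z 20 mm). Each pin is 10 mm in diameter and 24 mm high, the last 6 mm a taper down to 4 mm diameter.
- pin_b (a point): Root of the other locating pin (base x +50, y -35, z 20 mm), equal to the first.
- plate_handle (a point): Centre of the black bar handle of the loose aluminium plate (140 x by 180 y by 8 mm, about 0.7 kg), with the plate's axes. Bar 16 mm wide (x), 70 long (y), 14 high, centred 55 mm above the plate's underside over its middle (nearly the centre of mass), open beneath but for end posts. Blue housing, 100 by 40 mm, top 38 mm above the underside, on the +y end; -y end bare.
- hole_a (a point): Centre, at the plate's underside, of the through hole that goes on pin_a: plate x -50, y 0 from the plate's middle; 12 mm in diameter.
- hole_b (a point): Centre, at the underside, of the hole that goes on pin_b: plate x +50, y 0; 12 mm in diameter.
- plate_edge (a point): Middle of the lower edge of the plate's bare end, at the underside (plate x 0, y -90 mm). With the plate flush it is 20 mm above the bench; lifted, it rises while the plate tips about its opposite end on the base.
- wedge_grip (a point): Grip point in the upright tab of the black wedge, 58 mm above its underside, with the wedge's axes: y towards the tip, z up. Tab 16 mm wide (x), 36 long (y), from 35 to 78 mm above the underside. Wedge 50 mm wide (x), 110 long (y), about 0.25 kg; tip face 14 mm high, 90 mm ahead of this point; the top rises 3 in 10 over 70 mm to 35 mm, then is level for 40 mm under the tab.
- wedge_tip (a point): Middle of the wedge's tip face at its underside (90 mm ahead of wedge_grip along y, 58 mm lower). It meets the seated plate's edge when the tip is 20 mm under it; with the tip 33 mm under, the edge is 4 mm up; at 50 mm the tip strikes the base.
- amber_bottle: Bystander: small amber glass jar with black cap, 56 mm across, 110 mm high; origin at the centre of its underside. Not to be moved.
- beaker: Bystander: glass beaker, 64 mm across, 85 mm high; origin at the centre of its underside. Not to be moved.
- spanner: Bystander: steel spanner 150 mm long lying flat; origin at its middle, on the bench. Not to be moved.
Not all that is in view belongs to the job. Of the things that look like the part that bears plate_handle, take the one that is farthest to the robot's left at the start.

How it is judged:
By the outcome, as a careful person would: the job done as asked, in the order asked, and still so for the second after the job is handed in, while the arm keeps its last pose, push and grip.
It also fails if it takes over 61 s, if anything falls off the work surface, if the arm or the gripper's body presses on something with over 40 N, if the wrist force passes 120 N, or if a joint passes its speed limit or range.

## Robot

A 6-joint arm with a two-finger parallel gripper is mounted at the origin on the work surface. World frame = base frame: x ahead of the robot, y to its left, z up, the work surface at z = 0. Lengths are in m, angles in rad, forces in N, time in s.
With the tool pointing down it reaches from about 0.3 to 0.875 m from the base axis. Payload 6.4 kg.
Tool frame: the origin (TCP) lies midway between the tips of the shut fingers; the grasp point (between the pads) lies 19 mm behind it; z points along the fingers, y is the line along which they close (so a half turn about z gives the same grasp; the last joint's range is limited). The gripper opens to 85 mm and grips with 20 to 120 N. Pads are 22 mm wide; open, the fingers measure 114 mm over their backs; the gripper's body (76 mm by 85 mm) begins 54 mm behind the grasp point. The pads swing forward as they close: fully open they stand 13 mm farther back than shut.
Start: joints at [-1.318, 0.181, 1.607, -0, 1.354, -0.206], TCP at [0.255, -0.516, 0.231] pointing down, gripper open.
Joint ranges: [-2.99, 2.99], [-0.89, 2.07], [0.3, 2.58], [-1.14, 4.28], [0, 2.63], [-3.12, 3.12]. Speed limits (rad/s): [2.57, 2.57, 3.01, 3.14, 3.14, 3.14].

## Interface

Orientations are given as a unit quaternion [w, x, y, z].
In Python, from bench import ctrl gives the robot as it stands. The module is installed in compiled form; this text tells all that it offers.
- The arm moves only by the tool move_arm, never from a script. Its argument "plan" is one flat list of numbers, 6 for each row, row after row: the shift along the world's x, y, z in units of 50 mm (1.0 is 50 mm), then the turn, a rotation vector about the world's x, y, z in rad. A call has 1 to 10 rows; each row is the pose to reach, as a shift and turn from the pose commanded when the call began; what a row does not reach only later rows make up. A row lasts 1/8 s, in which the tool goes at most 62.5 mm and 10.7 degrees, less where a joint would pass 70% of its speed; a pose out of reach is approached as far as the arm can. A call with a gripper value outside its range is refused whole. "grip" is the finger opening in mm, from 0 to 85.4, set as the call begins (left out, the last holds). The fingers move at their own pace and stop on an object; the grip force is fixed at half the most. Time passes only in rows, so rows that repeat a pose let the fingers close. It gives the time, the measured TCP pose, the force, the opening and the grip force at its end, in the units of the state.
- ctrl.get_obs(): the state, without advancing time (a new reading comes with each control period).
- ctrl.camera(name): name is "scene" or "top" or "wrist"; returns a dict with "pixels" (420x560x3 uint8, red, green, blue), "fx", "fy", "cx", "cy" (pixels), "dist_coeffs" ([k1, k2, p1, p2, k3] as OpenCV has them; the pictures are not rectified), "origin" and "attitude" of the camera in the world. Camera axes: x right, y down, z forward; pixel columns grow to the right and rows downward; lengths in m; the calibration is good to about 2 mm. A picture is of the moment at which its call begins. There is no depth.
- ctrl.hand_in(): hands the job in; it is judged then, once.
The state is a dict: "time_s": time; "q": joint angles; "dq": joint speeds; "joint_efforts": joint torques, N m; "eef_pos": TCP position; "eef_rot": TCP orientation; "wrist_force": force on the tool from outside, world axes, zero at the start; "torque": the same for the moment, N m; "opening": opening from 0.0 (shut) to 1.0 (fully open); "grasp_force": force on a finger pad.
Only numpy, scipy, OpenCV 4.12 (cv2) and the standard library are available. Lean on these libraries where they do the work, as an engineer would, in place of code of your own. Each camera call takes 0.05 s, during which the arm holds its last target. There are 200 camera calls.

## Working session

There is one attempt and no reset: what is moved stays moved. The work goes in short steps, Python scripts to look and compute and a tool call to move; the robot and the scene stay as the last step left them, time stands still between calls to the robot, and variables do not carry over. Pictures are saved under pics/ and viewed, at most 10 in all, crops included, and the job is handed in when it is done.

Besides the shell and the picture viewer there is one more tool, called after ">>>" by a JSON object that holds its "name" and its "arguments", one argument or row to a line. move_arm: Moves the arm, as the interface text tells. Its arguments: {"type":"object","properties":{"plan":{"type":"array"},"grip":{"type":"number"}},"required":["plan"]}

```bash
mkdir -p pics; cat > h.py <<'E'
import numpy as np, cv2, pickle
from scipy.spatial.transform import Rotation as R
def snap(n):
    from bench import ctrl
    c=ctrl.camera(n); return c
def KD(c):
    return np.array([[c["fx"],0,c["cx"]],[0,c["fy"],c["cy"]],[0,0,1.]]),np.array(c["dist_coeffs"],float)
def rot(c):
    a=np.array(c["attitude"],float)
    return a if a.shape==(3,3) else R.from_quat(a[[1,2,3,0]]).as_matrix()
def ray(c,uv):
    K,D=KD(c); p=cv2.undistortPoints(np.array(uv,float).reshape(-1,1,2),K,D).reshape(-1,2)
    d=np.c_[p,np.ones(len(p))]@rot(c).T
    return np.array(c["origin"],float),d
def onplane(c,uv,z):
    o,d=ray(c,uv); return o+d*((z-o[2])/d[:,2])[:,None]
def proj(c,P):
    K,D=KD(c); Rm=rot(c); o=np.array(c["origin"],float)
    return cv2.projectPoints((np.array(P,float).reshape(-1,3)-o)@Rm,np.zeros(3),np.zeros(3),K,D)[0].reshape(-1,2)
def save(c,f,box=None,s=1):
    im=c["pixels"][:,:,::-1]
    if box: im=im[box[1]:box[3],box[0]:box[2]]
    cv2.imwrite(f,cv2.resize(im,None,fx=s,fy=s,interpolation=cv2.INTER_CUBIC))
E
python3 - <<'E'
from h import *
from bench import ctrl
C={n:snap(n) for n in("scene","top","wrist")}
pickle.dump(C,open("c0.pkl","wb"))
for n in C: print(n,C[n]["origin"],C[n]["attitude"],C[n]["fx"],C[n]["dist_coeffs"])
save(C["top"],"pics/top0.png",None,1.42);save(C["scene"],"pics/scene0.png",None,1.42)
o=ctrl.get_obs();print(o)
E
```

```text
scene [ 1.26523751 -0.28095035  0.77077199] [-0.34400911  0.75198411  0.50695865 -0.24324998] 387.7503876019927 [0.00667152 0.         0.         0.         0.        ]
top [0.41421588 0.00918834 0.9942172 ] [ 0.02839305 -0.70602657  0.70632044 -0.04279912] 407.80267190539064 [-0.08370114  0.          0.          0.          0.        ]
wrist [ 0.31995797 -0.4827474   0.3732594 ] [ 0.12357705  0.84014269 -0.52227208 -0.07823591] 330.4193217469376 [-0.05712681  0.          0.          0.          0.        ]
{'time_s': 0.15, 'q': array([-1.31827940e+00,  1.81391244e-01,  1.60777505e+00,  9.75046419e-06,
        1.35379335e+00, -2.06333182e-01]), 'dq': array([-4.46968560e-04, -1.26912327e-03, -2.64961816e-03, -4.71884018e-04,
       -5.31042899e-05, -1.15444691e-03]), 'joint_efforts': array([ 3.63206851e-06, -4.45266509e+01, -3.51691067e+01, -3.41698160e-04,
        5.87546048e-03,  1.46042538e-05]), 'eef_pos': array([ 0.25457155, -0.51510666,  0.23058095]), 'eef_rot': array([-6.83426481e-04,  9.73797321e-01,  2.27416602e-01, -1.10229583e-05]), 'wrist_force': array([ 0.62378685,  0.47972141, -0.43986096]), 'torque': array([ 0.00695881, -0.03066229, -0.0178133 ]), 'grasp_force': 0.0, 'opening': 1.0011071002200618}
```

View pics/top0.png

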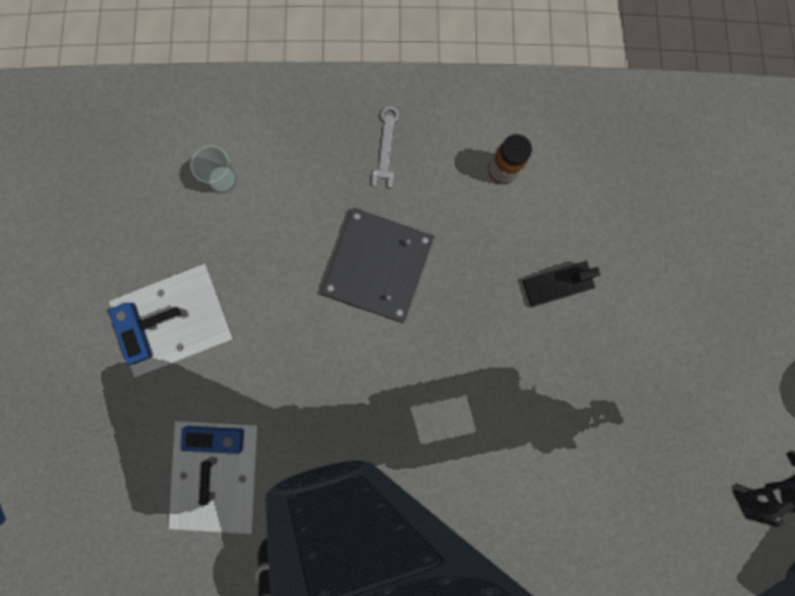

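View pics/scene0.png

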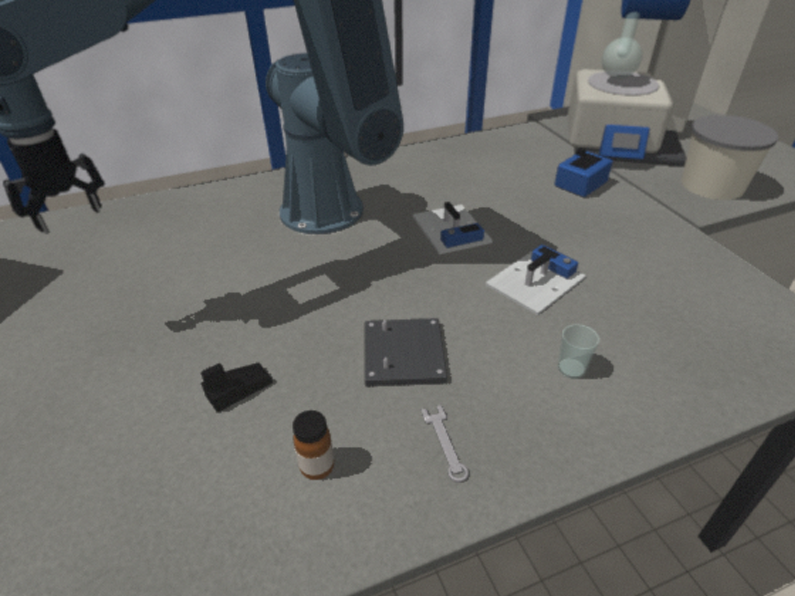

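Top picture (shown scale 1.42): two plates with blue housings and bar handles, at (170,320) and (212,478); a lone blue box sits at the left edge (0,515), which is (585,172) in scene. Base at (377,265), pins about (404,242) and (385,297), wedge at (560,285) with its tip to the left. The plate at (170,320) is farthest to the robot's left (+y), so it is the candidate. I'll check it in a close crop.

```bash
python3 - <<'E'
from h import *
C=pickle.load(open("c0.pkl","rb"))
t=C["top"];im=t["pixels"]
a=cv2.resize(im[175:275,65:190],None,fx=4,fy=4,interpolation=cv2.INTER_CUBIC)
s=C["scene"]["pixels"]
b=cv2.resize(s[95:225,285:435],None,fx=400/130*1.0,fy=400/130,interpolation=cv2.INTER_CUBIC)[:,:299+0]
cv2.imwrite("pics/crop1.png",np.hstack([a,b])[:,:,::-1])
hsv=cv2.cvtColor(im,cv2.COLOR_RGB2HSV)
# plate white mask; 
def rect(mask,box,z,nm):
    m=np.zeros_like(mask);x0,y0,x1,y1=box;m[y0:y1,x0:x1]=mask[y0:y1,x0:x1]
    cs,_=cv2.findContours(m,cv2.RETR_EXTERNAL,cv2.CHAIN_APPROX_NONE)
    c=max(cs,key=cv2.contourArea)
    w=onplane(t,c.reshape(-1,2),z)[:,:2]
    r=cv2.minAreaRect((w*1000).astype(np.float32)); print(nm,r,cv2.boxPoints(r).round(1).tolist())
    return c
g=im.astype(int).mean(2)
print("gray samples base",im[185,265],"bench",im[150,200],"wedge",im[205,385],im[200,400])
rect(((g<75)*255).astype(np.uint8),(215,140,315,235),.02,"base")
rect(((g<45)*255).astype(np.uint8),(355,175,435,225),.015,"wedge")
white=((g>165)*255).astype(np.uint8);blue=((hsv[...,0]>100)&(hsv[...,0]<130)&(hsv[...,1]>130))*255
rect(((white>0)|(blue>0)).astype(np.uint8)*255,(65,175,175,275),.008,"plate+housing")
rect(white,(65,175,175,275),.008,"plate")
rect(blue.astype(np.uint8),(65,175,175,275),.038,"housing")
for p in [(404,242),(385,297)]: print("pin?",onplane(t,np.array(p)/1.4196,.044)[0].round(4))
for p in [(160.5,293.5),(180,347.5)]: print("hole",onplane(t,np.array(p)/1.42,.008)[0].round(4))
for p in [(143,325),(183,313)]: print("handle",onplane(t,np.array(p)/1.42,.062)[0].round(4))
E
```

```text
gray samples base [65 66 69] bench [114 115 110] wedge [31 32 33] [36 37 37]
base ((574.8397827148438, 5.1378631591796875), (154.46221923828125, 160.53314208984375), 70.4657974243164) [[473.3999938964844, -40.79999923706055], [624.7000122070312, -94.5], [676.2999877929688, 51.099998474121094], [525.0, 104.80000305175781]]
wedge ((545.0469970703125, -317.4048156738281), (46.78195571899414, 134.19827270507812), 16.58550453186035) [[503.5, -259.79998779296875], [541.7999877929688, -388.3999938964844], [586.5999755859375, -375.0], [548.2999877929688, -246.39999389648438]]
plate+housing ((480.68341064453125, 357.3861083984375), (136.7516326904297, 175.0115203857422), 21.814973831176758) [[384.70001220703125, 413.20001220703125], [449.70001220703125, 250.6999969482422], [576.7000122070312, 301.6000061035156], [511.6000061035156, 464.0]]
plate ((480.68341064453125, 357.3861083984375), (136.7516326904297, 175.0115203857422), 21.814973831176758) [[384.70001220703125, 413.20001220703125], [449.70001220703125, 250.6999969482422], [576.7000122070312, 301.6000061035156], [511.6000061035156, 464.0]]
housing ((456.27935791015625, 414.0804748535156), (98.1501235961914, 43.23250961303711), 21.087175369262695) [[402.70001220703125, 416.6000061035156], [418.29998779296875, 376.29998779296875], [509.79998779296875, 411.6000061035156], [494.29998779296875, 451.8999938964844]]
pin? [ 0.6075 -0.0431  0.044 ]
pin? [ 0.5152 -0.0112  0.044 ]
hole [0.525 0.375 0.008]
hole [0.4324 0.3379 0.008 ]
handle [0.4675 0.382  0.062 ]
handle [0.4871 0.3167 0.062 ]
```

View pics/crop1.png

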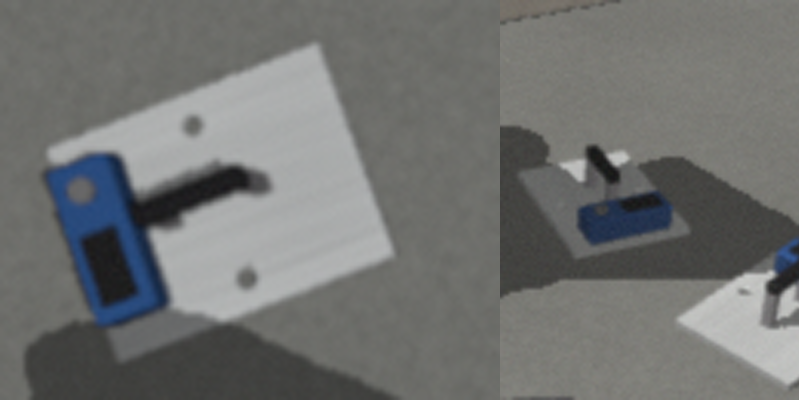

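The crop shows the chosen plate: two holes 100 mm apart, a bar handle and a housing, as described. Its plate-x angle is about 21.8° and its middle is about (0.479, 0.357). First I'll move over the base for a close view of the pins.

>>> {"name": "move_arm", "arguments": {
  "plan": [4.5, 8.5, 2, 0, 0, 0.75, 4.5, 8.5, 2, 0, 0, 0.75, 4.5, 8.5, 2, 0, 0, 0.75, 4.5, 8.5, 2, 0, 0, 0.75, 4.5, 8.5, 2, 0, 0, 0.75, 4.5, 8.5, 2, 0, 0, 0.75, 4.5, 8.5, 2, 0, 0, 0.75, 4.5, 8.5, 2, 0, 0, 0.75, 4.5, 8.5, 2, 0, 0, 0.75, 4.5, 8.5, 2, 0, 0, 0.75],
  "grip": 60
}}

```text
time_s: 1.4
eef_pos: [0.4793, -0.0906, 0.3308]
eef_rot: [-0.0, 0.823, 0.569, -0.0]
wrist_force: [0.2, -0.3, -0.9]
opening: 0.703
grasp_force: 0.0
```

```bash
python3 - <<'E'
from h import *
C={n:snap(n) for n in("wrist","top","scene")};pickle.dump(C,open("c1.pkl","wb"))
a=C["wrist"]["pixels"];b=C["top"]["pixels"]
cv2.imwrite("pics/c1.png",np.vstack([np.hstack([a])])[:,:,::-1])
print(C["wrist"]["origin"],rot(C["wrist"])[:,2])
# project expected pins
print(proj(C["wrist"],[[.5152,-.0112,.02],[.6075,-.0431,.02],[.5152,-.0112,.044],[.6075,-.0431,.044]]))
E
```

```text
[ 0.5047228  -0.02166694  0.47352909] [-0.10377347 -0.27037922 -0.95714479]
[[283.55218837  95.61740297]
 [357.9333037   93.73209122]
 [283.81435089  95.01833798]
 [362.36187049  93.05085432]]
```

View pics/c1.png

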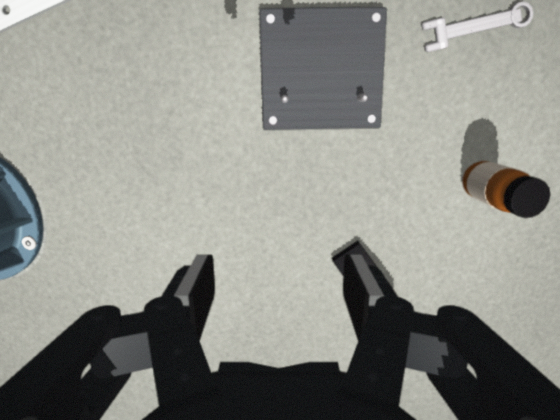

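The wrist picture shows the base at (322,67), with pins at about (284,97) and (362,95), close to the projected estimates. I'll refine these and work out the move to the plate.

```bash
python3 - <<'E'
from h import *
C=pickle.load(open("c1.pkl","rb"));w=C["wrist"];im=w["pixels"];g=im.astype(int).mean(2)
m=((g<100)*255).astype(np.uint8);m[:, :250]=0;m[:,400:]=0;m[140:]=0;m[:3]=0
c=max(cv2.findContours(cv2.morphologyEx(m,cv2.MORPH_CLOSE,np.ones((9,9))),0,1)[0],key=cv2.contourArea)
r=cv2.minAreaRect((onplane(w,c.reshape(-1,2),.02)[:,:2]*1000).astype(np.float32));print("base",r)
for nm,z in(("scr",.02),):
  k=((g>150)*255).astype(np.uint8);n,l,s,ce=cv2.connectedComponentsWithStats(k)
  for i in range(1,n):
    if 250<ce[i][0]<400 and ce[i][1]<135 and s[i,4]<200: print(ce[i].round(1),s[i],onplane(w,ce[i],.02)[0].round(4))
cr=im[80:110,270:380];cv2.imwrite("pics/pins.png",cv2.resize(cr,None,fx=7,fy=7,interpolation=cv2.INTER_CUBIC)[:,:,::-1])
t=C["top"];g=t["pixels"].astype(int).mean(2)
for p in[(113,206.7),(126.8,244.7)]:
  x,y=map(int,p);q=g[y-7:y+8,x-7:x+8];d=np.clip(150-q,0,None);yy,xx=np.mgrid[y-7:y+8,x-7:x+8]
  c=[(d*xx).sum()/d.sum(),(d*yy).sum()/d.sum()];print("hole",c,onplane(t,c,.006)[0].round(4),onplane(t,c,.008)[0].round(4))
E
```

```text
base ((574.34521484375, 6.278800964355469), (155.20687866210938, 157.60581970214844), 70.3442153930664)
[375.9  16.9] [372  13   9   9  67] [0.6566 0.0375 0.02  ]
[270.   18.1] [266  14   9  10  71] [0.5321 0.082  0.02  ]
[364.4  97.6] [363  95   4   6  21] [ 0.6141 -0.0508  0.02  ]
[284.6  99. ] [283  97   5   5  21] [ 0.515  -0.0157  0.02  ]
[371.2 118.4] [367 115   9   8  57] [ 0.6149 -0.0796  0.02  ]
[272.5 120. ] [269 116   8   9  60] [ 0.4905 -0.0352  0.02  ]
hole [np.float64(114.90161093940246), np.float64(206.82916549592585)] [0.5249 0.371  0.006 ] [0.5246 0.3703 0.008 ]
hole [np.float64(125.19804986528675), np.float64(245.41038361202584)] [0.4307 0.3424 0.006 ] [0.4307 0.3417 0.008 ]
```

View pics/pins.png

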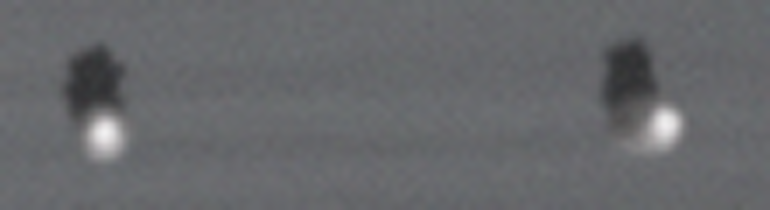

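```bash
cat > base.py <<'E'
from h import *
def screws(c,box,thr,zs=.02):
    g=c["pixels"].astype(int).mean(2);n,l,s,ce=cv2.connectedComponentsWithStats(((g>thr)*255).astype(np.uint8))
    x0,y0,x1,y1=box
    return [(ce[i].round(1),s[i,4],onplane(c,ce[i],.02)[0][:2].round(4),onplane(c,ce[i],.044)[0][:2].round(4)) for i in range(1,n) if x0<ce[i][0]<x1 and y0<ce[i][1]<y1 and s[i,4]<200]
E
python3 - <<'E'
from base import *
C=pickle.load(open("c1.pkl","rb"))
for n,b,t in(("wrist",(250,3,400,135),150),("top",(225,145,310,230),100),("scene",(255,220,315,272),110)):
  print(n)
  for r in screws(C[n],b,t): print(*r)
# plate from holes + contours in current top
t=C["top"];im=t["pixels"];g=im.astype(int).mean(2)
m=((g>150)*255).astype(np.uint8);m[:,190:]=0;m[290:]=0;m[:170]=0
c=max(cv2.findContours(m,0,1)[0],key=cv2.contourArea)
print(cv2.minAreaRect((onplane(t,c.reshape(-1,2),.008)[:,:2]*1000).astype(np.float32)))
cv2.imwrite("pics/pl.png",np.hstack([cv2.resize(im[170:280,65:190],(500,440),interpolation=cv2.INTER_CUBIC)])[:,:,::-1])
E
```

```text
wrist
[375.9  16.9] 67 [0.6566 0.0375] [0.6486 0.0344]
[270.   18.1] 71 [0.5321 0.082 ] [0.5306 0.0765]
[364.4  97.6] 21 [ 0.6141 -0.0508] [ 0.6083 -0.0492]
[284.6  99. ] 21 [ 0.515  -0.0157] [ 0.5145 -0.016 ]
[371.2 118.4] 57 [ 0.6149 -0.0796] [ 0.609  -0.0765]
[272.5 120. ] 60 [ 0.4905 -0.0352] [ 0.4912 -0.0345]
top
[251.1 152.1] 18 [0.6578 0.0372] [0.6518 0.0365]
[298.4 168.6] 13 [ 0.6171 -0.0781] [ 0.6121 -0.0759]
[287.5 169.5] 4 [ 0.6149 -0.0515] [ 0.6099 -0.05  ]
[232.5 202.5] 16 [0.5339 0.0813] [0.5309 0.0795]
[273.5 209. ] 6 [ 0.5182 -0.0173] [ 0.5157 -0.0166]
[280.9 219.7] 18 [ 0.4924 -0.0349] [ 0.4905 -0.0338]
scene
[260.9 228.1] 8 [ 0.4927 -0.0375] [ 0.5174 -0.0452]
[304.8 226.4] 5 [0.5341 0.0806] [0.5575 0.0691]
[314.3 239.3] 3 [0.5917 0.0828] [0.6132 0.0712]
[270.4 254.3] 9 [ 0.598  -0.0485] [ 0.6194 -0.0559]
[309.2 261. ] 10 [0.6584 0.0359] [0.6778 0.0257]
[261.2 263. ] 10 [ 0.6174 -0.0814] [ 0.6381 -0.0878]
((483.5522766113281, 310.79388427734375), (38.73370361328125, 97.2625732421875), 64.5837173461914)
```

View pics/pl.png

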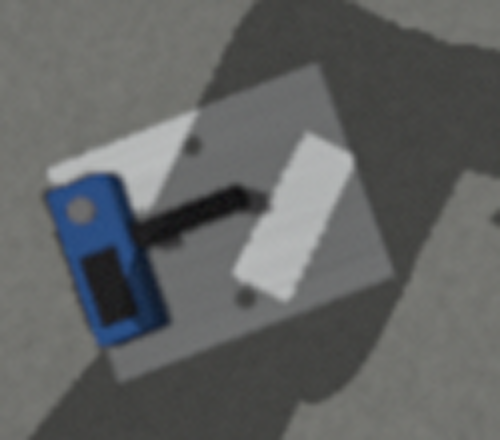

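>>> {"name": "move_arm", "arguments": {
  "plan": [0.65, 7.2, 0, 0, 0, 0.742, 0.65, 7.2, 0, 0, 0, 0.742, 0.65, 7.2, 0, 0, 0, 0.742, 0.65, 7.2, 0, 0, 0, 0.742, 0.65, 7.2, 0, 0, 0, 0.742, 0.65, 7.2, 0, 0, 0, 0.742, 0.65, 7.2, 0, 0, 0, 0.742, 0.65, 7.2, 0, 0, 0, 0.742]
}}

```text
time_s: 2.55
eef_pos: [0.5124, 0.2682, 0.3308]
eef_rot: [-0.0, 0.561, 0.828, -0.001]
wrist_force: [0.4, -0.1, 0.2]
opening: 0.699
grasp_force: 0.0
```

```bash
python3 - <<'E'
from h import *
C={n:snap(n) for n in("wrist","top","scene")};pickle.dump(C,open("c2.pkl","wb"))
a=C["wrist"]["pixels"]
cv2.imwrite("pics/c2.png",cv2.resize(a[:300],(784,420),interpolation=cv2.INTER_CUBIC)[:,:,::-1])
t=pickle.load(open("c1.pkl","rb"))["top"]
P=onplane(t,[(113,206.5),(126.5,244.25)],.008);print("holes",P.round(4),P.mean(0))
P=onplane(t,[(145,185.75),(163.75,238),(95,265.75)],.008);print("corners",P.round(4),"mid",(P[0]+P[2])/2)
E
```

```text
holes [[0.5255 0.3751 0.008 ]
 [0.4335 0.3386 0.008 ]] [0.47947597 0.35681733 0.008     ]
corners [[0.5767 0.2974 0.008 ]
 [0.4489 0.2479 0.008 ]
 [0.3812 0.4147 0.008 ]] mid [0.4789324  0.35605993 0.008     ]
```

View pics/c2.png

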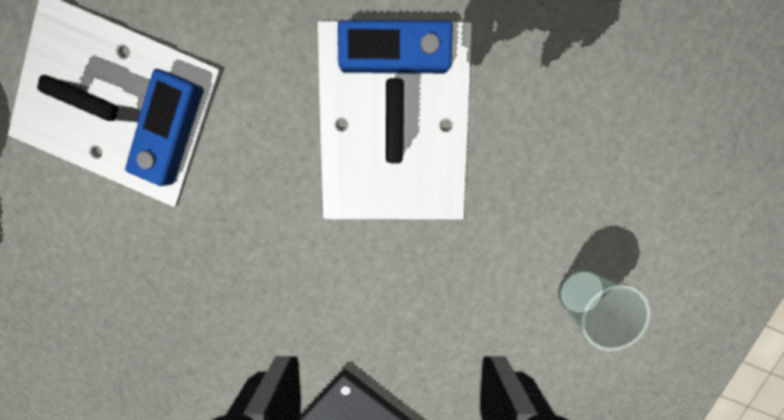

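The wrist view shows the plate at (395,120), its holes at (341,125) and (446,125), and its handle square to the gripper. The other plate is at (115,100) and the beaker at (600,310). I'll measure all of it in this view.

```bash
python3 - <<'E'
from h import *
w=pickle.load(open("c2.pkl","rb"))["wrist"];g=w["pixels"].astype(int).mean(2)
H=[]
for p in[(341,125),(446,125)]:
  x,y=int(p[0]/1.4),int(p[1]/1.4);q=g[y-8:y+9,x-8:x+9];d=np.clip(170-q,0,None);yy,xx=np.mgrid[y-8:y+9,x-8:x+9]
  H.append([(d*xx).sum()/d.sum(),(d*yy).sum()/d.sum()])
P=onplane(w,H,.007);v=P[1]-P[0];print(H,P.round(4),P.mean(0).round(4),np.linalg.norm(v),np.degrees(np.arctan2(v[1],v[0])))
m=((g<45)*255).astype(np.uint8);k=np.zeros_like(m);k[52:122,265:300]=m[52:122,265:300]
c=max(cv2.findContours(k,0,1)[0],key=cv2.contourArea)
print("handle",cv2.minAreaRect((onplane(w,c.reshape(-1,2),.060)[:,:2]*1000).astype(np.float32)))
print("edge",onplane(w,np.array([[324,218.5],[463,218.5]])/1.4,.008).round(4))
E
```

```text
[[np.float64(242.89594614371435), np.float64(89.43085028537979)], [np.float64(317.7317779291554), np.float64(90.17660081743871)]] [[0.4314 0.3394 0.007 ]
 [0.5252 0.3756 0.007 ]] [0.4783 0.3575 0.007 ] 0.10051835135482301 21.126044014736472
handle ((478.6087951660156, 360.09832763671875), (13.233570098876953, 65.74174499511719), 21.55900001525879)
edge [[0.4472 0.2492 0.008 ]
 [0.5774 0.301  0.008 ]]
```

>>> {"name": "move_arm", "arguments": {
  "plan": [-0.67, 1.78, -1.2, 0, 0, 0, -0.67, 1.78, -2.4, 0, 0, 0, -0.67, 1.78, -3.6, 0, 0, 0, -0.67, 1.78, -4.4, 0, 0, 0, -0.67, 1.78, -4.8, 0, 0, 0, -0.67, 1.78, -5.2, 0, 0, 0, -0.67, 1.78, -5.55, 0, 0, 0, -0.67, 1.78, -5.9, 0, 0, 0, -0.67, 1.78, -5.9, 0, 0, 0, -0.67, 1.78, -5.9, 0, 0, 0]
}}

```text
time_s: 3.95
eef_pos: [0.4792, 0.3587, 0.037]
eef_rot: [0.0, 0.561, 0.828, 0.001]
wrist_force: [0.1, 0.3, -0.4]
opening: 0.701
grasp_force: 0.0
```

>>> {"name": "move_arm", "arguments": {
  "plan": [0, 0, 0, 0, 0, 0, 0, 0, 0, 0, 0, 0, 0, 0, 0, 0, 0, 0, 0, 0, 0, 0, 0, 0, 0, 0, 0, 0, 0, 0, 0, 0, 0, 0, 0, 0],
  "grip": 0
}}

```text
time_s: 4.7
eef_pos: [0.4793, 0.3588, 0.0371]
eef_rot: [0.0, 0.561, 0.828, 0.001]
wrist_force: [0.2, -0.0, 5.5]
opening: 0.178
grasp_force: 59.6
```

>>> {"name": "move_arm", "arguments": {
  "plan": [0, 0, 0.2, 0, 0, 0, 0, 0, 0.6, 0, 0, 0, 0, 0, 1.1, 0, 0, 0, 0, 0, 1.6, 0, 0, 0, 0, 0, 2.0, 0, 0, 0, 0, 0, 2.2, 0, 0, 0, 0, 0, 2.2, 0, 0, 0, 0, 0, 2.2, 0, 0, 0]
}}

```text
time_s: 5.7
eef_pos: [0.4779, 0.3581, 0.1451]
eef_rot: [-0.001, 0.561, 0.828, -0.001]
wrist_force: [-0.7, -0.6, -7.3]
opening: 0.171
grasp_force: 59.1
```

```bash
python3 - <<'E'
from h import *
from bench import ctrl
C={n:snap(n) for n in("wrist","top","scene")};pickle.dump(C,open("c3.pkl","wb"))
a=cv2.resize(C["wrist"]["pixels"],(400,300));b=cv2.resize(C["scene"]["pixels"][90:240,300:500],(400,300))
cv2.imwrite("pics/c3.png",np.hstack([a,b])[:,:,::-1])
o=ctrl.get_obs();print(o["eef_pos"],o["eef_rot"],o["torque"],o["wrist_force"])
E
```

```text
[0.47802703 0.35815898 0.14513741] [-5.22407061e-04  5.60845655e-01  8.27919745e-01 -8.79677927e-04] [-0.06343882  0.00839722  0.04808217] [ 7.77374622e-01  7.18925658e-04 -6.78749044e+00]
```

View pics/c3.png

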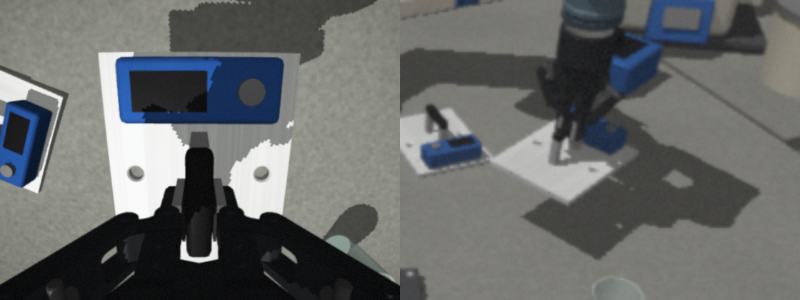

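The plate is held level in both views, with its holes visible at (136,173) and (261,173). I'll measure the holes relative to the TCP.

```bash
cat > held.py <<'E'
from h import *
def held(w,ztop,tcp,guess):
  g=w["pixels"].astype(int).mean(2);H=[]
  for x,y in guess:
    q=g[y-14:y+15,x-14:x+15];bg=np.percentile(q,60);d=(q<bg-40).astype(np.uint8)
    n,l,s,ce=cv2.connectedComponentsWithStats(d);i=1+np.argmax(s[1:,4]);print(s[i],bg)
    e=cv2.fitEllipse(max(cv2.findContours((l==i).astype(np.uint8),0,1)[0],key=len));H.append([e[0][0]+x-14,e[0][1]+y-14]);print(e)
  P=onplane(w,H,ztop);v=P[1]-P[0];print(np.round(H,1).tolist(),P.round(4).tolist(),"mid",P.mean(0).round(4),"len",np.linalg.norm(v),"ang",np.degrees(np.arctan2(v[1],v[0])),"mid-tcp",(P.mean(0)-tcp).round(4))
  return P
E
python3 - <<'E'
from held import *
w=pickle.load(open("c3.pkl","rb"))["wrist"]
held(w,.116,np.array([.478,.3581,.1451]),[(190,242),(365,242)])
c=w["pixels"]
E
```

```text
[  2   4  24  23 415] 237.66666666666666
((13.459287643432617, 14.710497856140137), (21.23048210144043, 23.087148666381836), 116.90081787109375)
[  4   5  22  22 379] 229.0
((14.528759002685547, 15.361039161682129), (20.013105392456055, 22.31059455871582), 45.23902130126953)
[[189.5, 242.7], [365.5, 243.4]] [[0.4302, 0.3393, 0.116], [0.5228, 0.3758, 0.116]] mid [0.4765 0.3576 0.116 ] len 0.09955996423053198 ang 21.55286707252689 mid-tcp [-0.0015 -0.0005 -0.0291]
```

```bash
python3 - <<'E'
from h import *
C=pickle.load(open("c1.pkl","rb"))
for n,u in(("scene",(313,474)),("top",(501,178))): print(n,onplane(C[n],np.array(u)/1.42,0.0).round(3))
im=C["top"]["pixels"];h=cv2.cvtColor(im,cv2.COLOR_RGB2HSV)
m=(h[...,2]<50).astype(np.uint8);k=np.zeros_like(m);k[85:125,345:385]=m[85:125,345:385]
c=max(cv2.findContours(k,0,1)[0],key=cv2.contourArea);(x,y),r=cv2.minEnclosingCircle(c);print((x,y),r,onplane(C["top"],(x,y),.11))
E
```

```text
scene [[ 0.764 -0.232  0.   ]]
top [[ 0.734 -0.219  0.   ]]
(362.5, 105.5) 10.977349281311035 [[ 0.74538582 -0.21771613  0.11      ]]
```

>>> {"name": "move_arm", "arguments": {
  "plan": [0.15, -0.7, 0.6, 0, 0, -0.06, 0.34, -1.5, 0.8, 0, 0, -0.13, 0.51, -2.3, 0.8, 0, 0, -0.21, 0.68, -3.1, 0.8, 0, 0, -0.29, 0.85, -3.9, 0.8, 0, 0, -0.38, 1.02, -4.7, 0.8, 0, 0, -0.47, 1.2, -5.5, 0.8, 0, 0, -0.55, 1.36, -6.3, 0.8, 0, 0, -0.62, 1.53, -7.1, 0.8, 0, 0, -0.68, 1.6, -7.4, 0.8, 0, 0, -0.719]
}}

```text
time_s: 7.1
eef_pos: [0.5588, -0.0139, 0.1858]
eef_rot: [0.0, 0.817, 0.576, -0.0]
wrist_force: [1.3, 0.4, -7.1]
opening: 0.178
grasp_force: 60.1
```

>>> {"name": "move_arm", "arguments": {
  "plan": [0.04, -0.2, -0.2, 0, 0, 0, 0.08, -0.38, -0.6, 0, 0, 0, 0.08, -0.38, -1.1, 0, 0, 0, 0.08, -0.38, -1.5, 0, 0, 0, 0.08, -0.38, -1.75, 0, 0, 0, 0.08, -0.38, -1.85, 0, 0, 0, 0.08, -0.38, -1.85, 0, 0, 0, 0.08, -0.38, -1.85, 0, 0, 0]
}}

```text
time_s: 8.1
eef_pos: [0.5634, -0.0306, 0.0947]
eef_rot: [0.001, 0.816, 0.578, 0.001]
wrist_force: [0.5, 0.6, -6.8]
opening: 0.177
grasp_force: 60.1
```

```bash
python3 - <<'E'
from held import *
from bench import ctrl
o=ctrl.get_obs();p=o["eef_pos"];print(p,o["eef_rot"],o["torque"],o["wrist_force"])
C={n:snap(n) for n in("wrist","top","scene")};pickle.dump(C,open("c4.pkl","wb"))
w=C["wrist"]
P=held(w,p[2]-.029,p,[(190,242),(365,242)])
a=cv2.resize(w["pixels"][200:280,130:430],(750,200),interpolation=cv2.INTER_CUBIC);
b=cv2.resize(C["scene"]["pixels"][180:300,200:350],(375,300),interpolation=cv2.INTER_CUBIC);c=cv2.resize(C["top"]["pixels"][130:250,200:350],(375,300),interpolation=cv2.INTER_CUBIC)
cv2.imwrite("pics/c4.png",np.vstack([a,np.hstack([b,c])])[:,:,::-1])
E
```

```text
[ 0.56338345 -0.03063017  0.09469199] [6.34399686e-04 8.16196527e-01 5.77773769e-01 5.46259495e-04] [-0.06263839 -0.02649801  0.04665984] [ 0.47244582  0.64605483 -6.78208729]
[  4   4  22  23 407] 231.33333333333334
((14.360086441040039, 14.895685195922852), (21.192340850830078, 22.648883819580078), 145.94735717773438)
[  4   4  24  23 415] 236.0
((15.540002822875977, 15.322595596313477), (21.342700958251953, 22.982351303100586), 66.03031921386719)
[[190.4, 242.9], [366.5, 243.3]] [[0.5156, -0.0142, 0.0657], [0.6093, -0.0476, 0.0657]] mid [ 0.5624 -0.0309  0.0657] len 0.09955294362602571 ang -19.6302138058855 mid-tcp [-0.0009 -0.0003 -0.029 ]
```

View pics/c4.png

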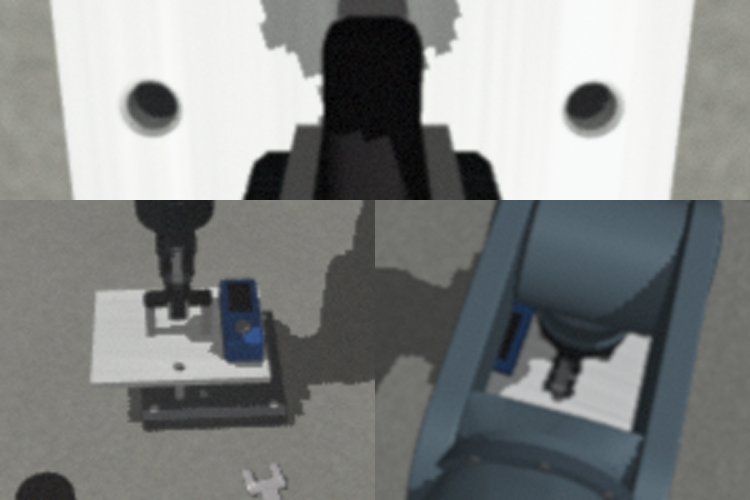

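>>> {"name": "move_arm", "arguments": {
  "plan": [-0.016, -0.04, 0, 0, 0, 0, -0.016, -0.04, -0.1, 0, 0, 0, -0.016, -0.04, -0.2, 0, 0, 0, -0.016, -0.04, -0.28, 0, 0, 0, -0.016, -0.04, -0.34, 0, 0, 0, -0.016, -0.04, -0.4, 0, 0, 0, -0.016, -0.04, -0.4, 0, 0, 0]
}}

```text
time_s: 9.12
eef_pos: [0.5619, -0.0324, 0.0736]
eef_rot: [-0.0, 0.816, 0.578, 0.0]
wrist_force: [0.4, 0.1, -7.1]
opening: 0.175
grasp_force: 60.1
```

```bash
python3 - <<'E'
from held import *
from bench import ctrl
o=ctrl.get_obs();p=o["eef_pos"];print(p,o["eef_rot"],o["torque"],o["wrist_force"])
C={n:snap(n) for n in("wrist","scene")};pickle.dump(C,open("c5.pkl","wb"))
w=C["wrist"]
a=cv2.resize(w["pixels"][220:265,160:400],(800,150),interpolation=cv2.INTER_CUBIC)
b=cv2.resize(C["scene"]["pixels"][205:275,230:330],(800,440)[0:2],interpolation=cv2.INTER_CUBIC)
cv2.imwrite("pics/c5.png",np.vstack([a,b])[:,:,::-1])
E
```

```text
[ 0.56188038 -0.0324302   0.07355843] [-1.07642030e-04  8.16267911e-01  5.77673510e-01  3.36037209e-05] [ 0.01637912 -0.03652086 -0.00090607] [ 0.36467657  0.14615006 -7.1394099 ]
```

View pics/c5.png

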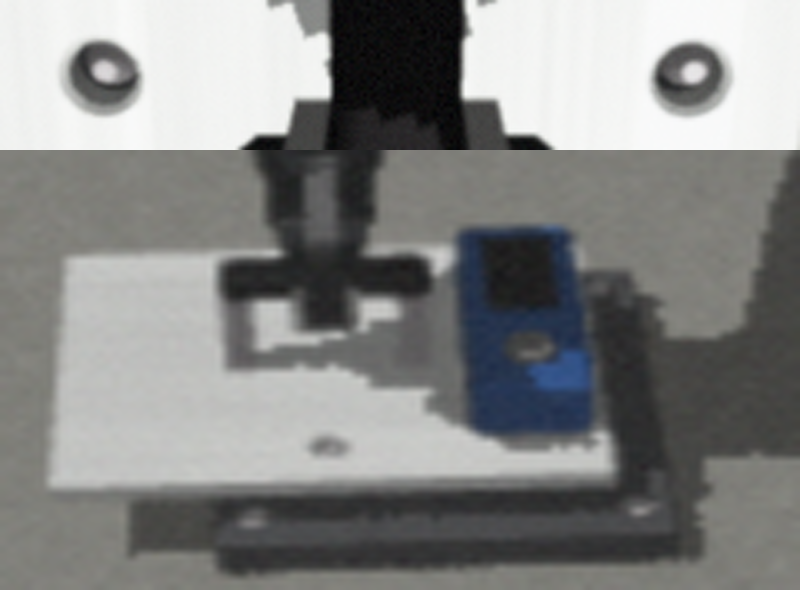

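Both pin tips show inside their holes, at (105,70) and (693,70), within about 1 mm of centre. Lowering.

>>> {"name": "move_arm", "arguments": {
  "plan": [0.012, 0.008, 0, 0, 0, 0, 0.012, 0.008, -0.07, 0, 0, 0, 0.012, 0.008, -0.14, 0, 0, 0, 0.012, 0.008, -0.2, 0, 0, 0, 0.012, 0.008, -0.25, 0, 0, 0, 0.012, 0.008, -0.25, 0, 0, 0]
}}

```text
time_s: 9.98
eef_pos: [0.5622, -0.0321, 0.061]
eef_rot: [-0.0, 0.816, 0.578, -0.0]
wrist_force: [-0.4, -0.2, -6.9]
opening: 0.176
grasp_force: 60.1
```

No contact force. Continuing down to the base.

>>> {"name": "move_arm", "arguments": {
  "plan": [0, 0, -0.03, 0, 0, 0, 0, 0, -0.05, 0, 0, 0, 0, 0, -0.07, 0, 0, 0, 0, 0, -0.085, 0, 0, 0, 0, 0, -0.085, 0, 0, 0]
}}

```text
time_s: 10.6
eef_pos: [0.5625, -0.0322, 0.0572]
eef_rot: [0.0, 0.816, 0.578, 0.0]
wrist_force: [-1.4, -0.2, -5.1]
opening: 0.174
grasp_force: 60.2
```

>>> {"name": "move_arm", "arguments": {
  "plan": [0, 0, -0.015, 0, 0, 0, 0, 0, -0.015, 0, 0, 0]
}}

```text
time_s: 10.85
eef_pos: [0.5626, -0.0322, 0.0571]
eef_rot: [0.0, 0.816, 0.578, -0.0]
wrist_force: [-5.2, 0.4, 5.0]
opening: 0.177
grasp_force: 61.7
```

>>> {"name": "move_arm", "arguments": {
  "plan": [0, 0, 0, 0, 0, 0, 0, 0, 0, 0, 0, 0, 0, 0, 0, 0, 0, 0, 0, 0, 0, 0, 0, 0, 0, 0, 0, 0, 0, 0],
  "grip": 50
}}

```text
time_s: 11.48
eef_pos: [0.5625, -0.0321, 0.0563]
eef_rot: [0.0, 0.816, 0.578, 0.0]
wrist_force: [-0.5, -0.0, 0.6]
opening: 0.586
grasp_force: 0.0
```

>>> {"name": "move_arm", "arguments": {
  "plan": [0, 0, 0.3, 0, 0, 0, 0, 0, 1, 0, 0, 0, 0, 0, 2, 0, 0, 0, 0, 0, 3.2, 0, 0, 0, -0.6, -1.2, 4.4, 0, 0, 0.1, -1.4, -3, 4.6, 0, 0, 0.25, -1.6, -4.2, 4.6, 0, 0, 0.4, -1.6, -5.2, 4.6, 0, 0, 0.5, -1.6, -5.6, 4.6, 0, 0, 0.6, -1.6, -5.6, 4.6, 0, 0, 0.6]
}}

```text
time_s: 12.72
eef_pos: [0.4813, -0.3164, 0.2874]
eef_rot: [0.001, 0.611, 0.792, -0.001]
wrist_force: [0.1, -0.1, 0.3]
opening: 0.587
grasp_force: 0.0
```

```bash
python3 - <<'E'
from h import *
from bench import ctrl
o=ctrl.get_obs();print(o["eef_pos"],o["eef_rot"])
C={n:snap(n) for n in("wrist","top","scene")};pickle.dump(C,open("c6.pkl","wb"))
a=cv2.resize(C["wrist"]["pixels"],(400,300),interpolation=cv2.INTER_AREA);b=cv2.resize(C["scene"]["pixels"][190:310,120:330][:,:160],(400,300),interpolation=cv2.INTER_CUBIC)
c=cv2.resize(C["top"]["pixels"][120:240,220:460],(600,300),interpolation=cv2.INTER_CUBIC)
cv2.imwrite("pics/c6.png",np.vstack([np.hstack([a,b]),np.hstack([c,np.zeros((300,200,3),np.uint8)])])[:,:,::-1])
E
```

```text
[ 0.48127454 -0.31636666  0.287407  ] [ 8.71920297e-04  6.11030237e-01  7.91606575e-01 -5.66026036e-04]
```

View pics/c6.png

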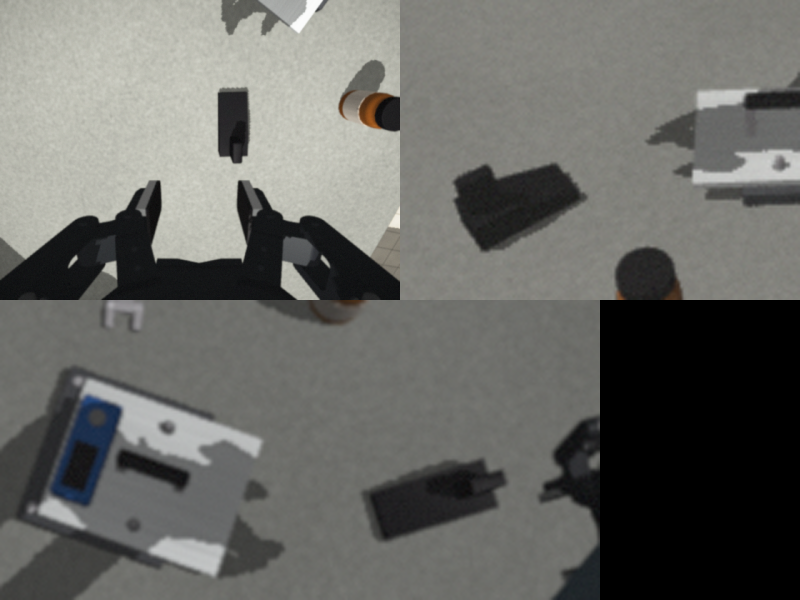

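The plate is seated, with both pins showing through its holes and its bare edge facing the wedge. In the wrist view the wedge spans about (307–349, 123–220) full-scale, tip up. I'll measure the rest numerically.

```bash
python3 - <<'E'
from h import *
C=pickle.load(open("c6.pkl","rb"));w=C["wrist"];g=w["pixels"].astype(int).mean(2)
print("nadir",proj(w,[w["origin"]-np.array([0,0,.3])]))
k=np.zeros(g.shape,np.uint8);k[112:225,295:362]=(g<95)[112:225,295:362]
n,l,s,ce=cv2.connectedComponentsWithStats(k);i=1+np.argmax(s[1:,4]);m=l==i;print(s[i])
L=[];Rr=[]
for r in range(122,226,4):
  c=np.where(m[r])[0]
  if len(c): print(r,c.min(),c.max(),[int(v) for v in g[r,c.min()-2:c.max()+3:4]])
  if len(c) and 128<=r<=198: L.append((c.min()-.5,r));Rr.append((c.max()+.5,r))
col=[ (c,np.where(m[:,c])[0].min()-.5) for c in range(312,346,3)]
print(col)
# tip direction
for z in(0,.014):
  F=onplane(w,col,z);print("tip",z,F[[0,-1]].round(4).tolist(),F.mean(0))
for z in (0,.014,.025,.035):
  A=onplane(w,L,z);B=onplane(w,Rr,z)
  f=lambda P:np.polyfit(P[:,1],P[:,0],1)
  a,b=f(A),f(B);print(z,"L ang",np.degrees(np.arctan2(1,a[0])),"x@y=-.30",np.polyval(a,-.3),"R",np.degrees(np.arctan2(1,b[0])),np.polyval(b,-.3))
E
```

```text
nadir [[278.36481195 105.74571655]]
[ 305  126   44   99 3908]
126 344 344 [95, 107]
130 305 346 [186, 47, 38, 36, 37, 28, 35, 32, 36, 38, 35, 128]
134 305 346 [186, 34, 39, 33, 35, 37, 35, 38, 37, 37, 35, 121]
138 305 346 [186, 41, 37, 37, 38, 34, 35, 36, 35, 38, 36, 114]
142 305 346 [193, 36, 42, 38, 40, 38, 37, 38, 35, 35, 35, 108]
146 305 346 [181, 37, 36, 42, 39, 37, 38, 34, 38, 38, 38, 96]
150 305 346 [187, 36, 37, 40, 36, 38, 40, 37, 37, 41, 40, 101]
154 305 347 [190, 41, 42, 39, 42, 37, 36, 38, 38, 39, 38, 88]
158 305 347 [194, 35, 39, 40, 40, 36, 38, 38, 41, 41, 38, 77]
162 305 347 [190, 37, 41, 45, 38, 41, 43, 39, 37, 37, 35, 80]
166 306 348 [172, 38, 40, 42, 38, 39, 36, 40, 39, 39, 40, 94]
170 305 347 [191, 41, 42, 37, 42, 37, 39, 31, 23, 27, 38, 79]
174 305 347 [186, 34, 36, 38, 38, 40, 38, 26, 23, 27, 31, 77]
178 306 347 [165, 41, 39, 39, 43, 42, 38, 22, 20, 19, 33, 102]
182 306 347 [169, 39, 43, 42, 40, 37, 23, 16, 21, 22, 35, 104]
186 306 348 [173, 40, 40, 42, 41, 33, 21, 23, 21, 23, 41, 91]
190 306 347 [176, 39, 42, 44, 45, 22, 19, 14, 24, 22, 39, 121]
194 306 347 [17
[... 633 characters left out ...]
t64(126.5)), (336, np.float64(126.5)), (339, np.float64(126.5)), (342, np.float64(126.5)), (345, np.float64(126.5))]
tip 0 [[0.5098, -0.2598, 0.0], [0.5502, -0.2478, 0.0]] [ 0.52993033 -0.25362376  0.        ]
tip 0.014 [[0.5082, -0.2593, 0.014], [0.5473, -0.2477, 0.014]] [ 0.52770659 -0.25333712  0.014     ]
0 L ang 106.98017122734144 x@y=-.30 0.5116745676562381 R 109.14992316329185 0.5702655328400915
0.014 L ang 106.98017122734143 x@y=-.30 0.5105937411504413 R 109.14992316329192 0.5673524529954166
0.025 L ang 106.98017122734132 x@y=-.30 0.5097445203244583 R 109.14992316329193 0.5650636045460299
0.035 L ang 106.9801712273415 x@y=-.30 0.5089725013917457 R 109.1499231632918 0.5629828332284055
```

```bash
python3 - <<'E'
from h import *
C=pickle.load(open("c6.pkl","rb"));w=C["wrist"];t=C["top"];s=C["scene"]
print("tabtop mid",onplane(w,[(331,212),(331,200),(331,223)],.078).round(4).tolist())
print("top tip corners",onplane(t,[(366,197.2),(374,216)],.005).round(4).tolist())
u=proj(t,[[.5255,-.254,0],[.5515,-.3401,.078],[.5515,-.3401,.035]]);print("pred top px",u)
print("pred scene",proj(s,[[.5255,-.254,0],[.5515,-.3401,.078]]))
for c,b in((t,(350,185,440,225)),(s,(140,250,215,295))):
  g=c["pixels"].astype(int).mean(2);k=np.zeros(g.shape,np.uint8);k[b[1]:b[3],b[0]:b[2]]=(g<55)[b[1]:b[3],b[0]:b[2]]
  n,l,st,ce=cv2.connectedComponentsWithStats(k);i=1+np.argmax(st[1:,4]);cn=max(cv2.findContours((l==i).astype(np.uint8),0,1)[0],key=cv2.contourArea)
  print(st[i],cv2.approxPolyDP(cn,2.5,True).reshape(-1,2).tolist())
E
```

```text
tabtop mid [[0.5477, -0.3406, 0.078], [0.5435, -0.3273, 0.078], [0.5516, -0.3532, 0.078]]
top tip corners [[0.5494, -0.2464, 0.005], [0.5027, -0.2652, 0.005]]
pred top px [[368.77368231 207.02410113]
 [413.7718174  192.15009613]
 [407.27639131 194.76227152]]
pred scene [[188.86045711 262.72461377]
 [150.59981598 258.62375524]]
[367 185  55  31 984] [[420, 189], [414, 189], [412, 185], [401, 186], [368, 197], [372, 214], [417, 202]]
[ 142  256   50   34 1055] [[190, 265], [182, 256], [160, 262], [152, 257], [142, 262], [142, 270], [155, 289], [190, 270]]
```

>>> {"name": "move_arm", "arguments": {
  "plan": [0.7, -0.25, -0.6, 0, 0, 0.037, 1.39, -0.49, -1.4, 0, 0, 0.037, 1.39, -0.49, -2.2, 0, 0, 0.037, 1.39, -0.49, -3.0, 0, 0, 0.037, 1.39, -0.49, -3.6, 0, 0, 0.037, 1.39, -0.49, -4.1, 0, 0, 0.037, 1.39, -0.49, -4.5, 0, 0, 0.037, 1.39, -0.49, -4.88, 0, 0, 0.037, 1.39, -0.49, -4.88, 0, 0, 0.037, 1.39, -0.49, -4.88, 0, 0, 0.037]
}}

```text
time_s: 14.12
eef_pos: [0.5525, -0.3369, 0.0431]
eef_rot: [0.001, 0.594, 0.804, -0.0]
wrist_force: [0.7, 0.1, 0.7]
opening: 0.585
grasp_force: 0.0
```

```bash
python3 - <<'E'
from h import *
from bench import ctrl
o=ctrl.get_obs();print(o["eef_pos"],o["eef_rot"],o["wrist_force"])
w=snap("wrist");pickle.dump(w,open("c7.pkl","wb"))
g=w["pixels"].astype(int).mean(2)
print(proj(w,[[.5258,-.255,0],[.5258,-.255,.014]]),"fingers mid",proj(w,[o["eef_pos"]+[0,0,.03]]))
for r in range(150,420,15): print(r,[int(v) for v in g[r,190:380:8]])
E
```

```text
[ 0.55250837 -0.33694879  0.04309399] [ 5.98908969e-04  5.94267751e-01  8.04267045e-01 -3.96207364e-05] [0.72283595 0.13643164 0.69254514]
[[277.23939267  82.4925786 ]
 [277.16046099  80.53703151]] fingers mid [[280.83133965 302.67841059]]
150 [237, 241, 238, 238, 155, 34, 36, 33, 35, 35, 35, 37, 36, 33, 36, 31, 37, 145, 136, 209, 143, 149, 136, 146]
165 [239, 238, 237, 240, 133, 36, 39, 35, 36, 36, 33, 28, 35, 33, 30, 36, 33, 136, 225, 238, 240, 143, 145, 137]
180 [240, 239, 234, 242, 138, 30, 35, 36, 35, 34, 34, 29, 30, 33, 34, 33, 29, 137, 189, 235, 142, 139, 148, 137]
195 [241, 242, 240, 239, 101, 32, 34, 37, 35, 36, 32, 30, 33, 31, 34, 34, 64, 151, 239, 241, 140, 142, 145, 197]
210 [239, 241, 241, 239, 78, 37, 35, 33, 32, 32, 33, 38, 30, 27, 31, 31, 68, 151, 237, 231, 212, 233, 234, 239]
225 [242, 241, 240, 237, 77, 34, 33, 30, 32, 61, 30, 35, 31, 29, 30, 32, 66, 140, 235, 240, 236, 233, 239, 239]
240 [240, 240, 243, 241, 85, 36, 34, 31, 67, 25, 23, 24, 26, 33, 28, 41, 72, 142, 239, 240, 241, 241, 239, 237]
255 [235, 239, 234, 133, 25, 33, 34, 66, 37, 23, 19, 23, 22, 31, 30, 42,
[... 407 characters left out ...]
2, 46, 239, 236, 238, 238, 242, 242, 28, 95, 32, 32, 29]
330 [33, 35, 32, 57, 234, 236, 238, 235, 61, 85, 71, 66, 39, 240, 239, 240, 239, 237, 240, 123, 43, 32, 34, 35]
345 [33, 33, 34, 237, 239, 236, 232, 234, 58, 75, 68, 59, 37, 239, 234, 236, 236, 235, 234, 236, 35, 34, 28, 34]
360 [32, 34, 29, 43, 230, 232, 232, 231, 236, 238, 238, 237, 239, 235, 239, 232, 231, 231, 231, 97, 33, 29, 35, 32]
375 [39, 30, 31, 32, 28, 26, 28, 28, 32, 30, 29, 26, 31, 30, 26, 31, 32, 29, 28, 30, 32, 29, 39, 30]
390 [27, 28, 27, 30, 27, 29, 35, 33, 30, 31, 31, 33, 33, 29, 33, 27, 30, 33, 26, 27, 29, 29, 32, 32]
405 [26, 29, 28, 31, 32, 32, 27, 26, 32, 30, 30, 29, 31, 29, 33, 27, 33, 31, 29, 29, 29, 27, 26, 31]
```

```bash
python3 - <<'E'
from h import *
w=pickle.load(open("c7.pkl","rb"));g=w["pixels"].astype(int).mean(2)
print([int(v) for v in g[280:362:2,270]]);print([int(v) for v in g[340,245:300:2]])
print("front strip rows",[int(v) for v in g[60:130:3,270]])
print(onplane(w,[(271,293),(271,355)],.078).round(4))
E
```

```text
[22, 30, 26, 27, 25, 30, 27, 30, 56, 77, 81, 82, 80, 83, 82, 82, 78, 76, 78, 73, 77, 73, 73, 74, 73, 71, 69, 73, 70, 71, 68, 68, 71, 68, 67, 65, 65, 64, 95, 226, 238]
[233, 234, 228, 71, 55, 64, 82, 83, 76, 79, 75, 72, 69, 66, 66, 63, 66, 57, 57, 53, 42, 36, 145, 236, 239, 239, 238, 238]
front strip rows [238, 238, 239, 239, 235, 142, 139, 142, 116, 51, 50, 51, 55, 52, 54, 53, 37, 32, 31, 34, 34, 34, 33, 32]
[[ 0.5468 -0.331   0.078 ]
 [ 0.5549 -0.3583  0.078 ]]
```

```bash
python3 - <<'E'
from h import *
w=pickle.load(open("c7.pkl","rb"))
T=onplane(w,[(270,84)],0)[0];T2=onplane(w,[(270,107)],.014)[0];B=onplane(w,[(271,355.5)],.078)[0];F=onplane(w,[(271,296)],.078)[0]
yd=np.array([-.289,.957,0]);tcp=np.array([.5525,-.3369,0])
print(T,T2,B,F);print("along wedge y rel TCP:",[float((p-tcp)@yd) for p in(T,T2,B,F)], "along x",[float((p-tcp)@np.array([.957,.289,0])) for p in(T,T2,B,F)])
E
```

```text
[ 0.52233794 -0.25685886  0.        ] [ 0.52605052 -0.26809351  0.014     ] [ 0.55502117 -0.35855038  0.078     ] [ 0.54715783 -0.33219535  0.078     ]
along wedge y rel TCP: [0.08531620371167031, 0.07349171098244463, -0.02144803240473637, 0.006046241137869884] along x [-0.005733205336508603, -0.005427074331602348, -0.0038441951659757665, -0.003752814315596259]
```

>>> {"name": "move_arm", "arguments": {
  "plan": [-0.02, -0.11, 0, 0, 0, 0, -0.02, -0.11, 0, 0, 0, 0]
}}

```text
time_s: 14.42
eef_pos: [0.5512, -0.3432, 0.0431]
eef_rot: [0.001, 0.595, 0.804, -0.0]
wrist_force: [-0.1, 0.4, -0.1]
opening: 0.585
grasp_force: 0.0
```

>>> {"name": "move_arm", "arguments": {
  "plan": [0, 0, 0, 0, 0, 0, 0, 0, 0, 0, 0, 0, 0, 0, 0, 0, 0, 0, 0, 0, 0, 0, 0, 0, 0, 0, 0, 0, 0, 0, 0, 0, 0, 0, 0, 0],
  "grip": 0
}}

```text
time_s: 15.18
eef_pos: [0.5511, -0.3422, 0.0424]
eef_rot: [0.0, 0.594, 0.804, -0.0]
wrist_force: [-0.2, -0.8, 1.5]
opening: 0.184
grasp_force: 58.8
```

```bash
python3 - <<'E'
from h import *
from bench import ctrl
o=ctrl.get_obs();p=o["eef_pos"];q=o["eef_rot"];print(p,q,o["wrist_force"],o["torque"])
w=snap("wrist");s=snap("scene");t=snap("top");pickle.dump((w,s,t,o),open("c8.pkl","wb"))
g=w["pixels"].astype(int).mean(2);k=np.zeros(g.shape,np.uint8);k[60:235,200:350]=(g<65)[60:235,200:350]
n,l,st,ce=cv2.connectedComponentsWithStats(k);i=1+np.argmax(st[1:,4]);print(st[i])
m=l==i;tip=[(c,np.where(m[:,c])[0].min()-.5) for c in range(235,315,8)];print(tip)
ed=[(r,int(np.where(m[r])[0].min()),int(np.where(m[r])[0].max())) for r in range(95,220,15)];print(ed)
T=onplane(w,tip,.014);v=T[-1]-T[0];print("tip",T.mean(0),"ang",np.degrees(np.arctan2(v[1],v[0])))
phi=np.radians(2*np.degrees(np.arctan2(q[2],q[1]))-90);xd=np.array([np.cos(phi),np.sin(phi),0]);yd=np.array([-xd[1],xd[0],0]);print("yaw",np.degrees(phi),"tip rel tcp y,x",(T.mean(0)-p)@yd,(T.mean(0)-p)@xd)
# base/plate: hole/pin in this view, plate edge in top
E
```

```text
[ 0.55106101 -0.3421841   0.04241469] [ 1.16356462e-04  5.94285697e-01  8.04254000e-01 -4.01201815e-06] [-0.19285575 -0.841448    1.45107678] [-0.00203071  0.04558596 -0.03733262]
[  228    76   102   159 16028]
[(235, np.float64(76.5)), (243, np.float64(75.5)), (251, np.float64(75.5)), (259, np.float64(76.5)), (267, np.float64(75.5)), (275, np.float64(75.5)), (283, np.float64(75.5)), (291, np.float64(75.5)), (299, np.float64(76.5)), (307, np.float64(75.5))]
[(95, 230, 329), (110, 229, 329), (125, 229, 329), (140, 229, 329), (155, 229, 329), (170, 229, 329), (185, 228, 329), (200, 228, 329), (215, 228, 329)]
tip [ 0.52079506 -0.25897226  0.014     ] ang 17.733931143141547
yaw 17.076543784552555 tip rel tcp y,x 0.08843087224611045 -0.00449654746347579
```

>>> {"name": "move_arm", "arguments": {
  "plan": [-0.1, 0.2, 0, 0, 0, -0.05, -0.23, 0.48, 0, 0, 0, -0.12, -0.36, 0.76, 0, 0, 0, -0.2, -0.5, 1.04, 0, 0, 0, -0.28, -0.64, 1.32, 0, 0, 0, -0.36, -0.78, 1.6, 0, 0, 0, -0.44, -0.92, 1.9, 0, 0, 0, -0.52, -1.04, 2.15, 0, 0, 0, -0.6, -1.13, 2.34, 0, 0, 0, -0.64, -1.13, 2.34, 0, 0, 0, -0.64]
}}

```text
time_s: 16.58
eef_pos: [0.4941, -0.2244, 0.0424]
eef_rot: [-0.001, 0.817, 0.577, -0.0]
wrist_force: [-1.4, 3.2, 4.3]
opening: 0.177
grasp_force: 59.4
```

```bash
cat > wd.py <<'E'
from h import *
def wedge(show=True):
  from bench import ctrl
  o=ctrl.get_obs();p=o["eef_pos"];q=o["eef_rot"]
  w=snap("wrist");s=snap("scene");t=snap("top")
  phi=2*np.arctan2(q[2],q[1])-np.pi/2;xd=np.array([np.cos(phi),np.sin(phi),0]);yd=np.array([-xd[1],xd[0],0])
  print("tcp",p.round(4),"yaw",np.degrees(phi).round(2),"F",o["wrist_force"].round(1),"T",o["torque"].round(2))
  return o,w,s,t,p,xd,yd
E
python3 - <<'E'
from wd import *
o,w,s,t,p,xd,yd=wedge();pickle.dump((w,s,t,o),open("c9.pkl","wb"))
g=w["pixels"].astype(int).mean(2)
print("col 279 up",[int(v) for v in g[0:110:3,279]])
print("row 120",[int(v) for v in g[120,215:345:5]])
E_=np.array([.5323,-.1176,.02]);print("edge px",proj(w,[E_,E_+[0,0,.008]]),"tip pred",proj(w,[p*[1,1,0]+.0884*yd+[0,0,.014]]))
# plate bright edge rows per col
for c in range(150,420,30): print(c,[int(v) for v in g[0:90:4,c]])
E
```

```text
tcp [ 0.4941 -0.2244  0.0424] yaw -19.54 F [-1.4  3.2  4.3] T [0.56 0.29 0.  ]
col 279 up [224, 225, 225, 215, 126, 130, 134, 135, 136, 135, 136, 131, 131, 136, 135, 138, 136, 137, 130, 129, 132, 135, 134, 133, 132, 94, 29, 35, 29, 32, 32, 33, 33, 36, 36, 31, 35]
row 120 [128, 135, 139, 35, 33, 33, 35, 33, 37, 33, 33, 38, 33, 33, 31, 36, 32, 34, 33, 31, 32, 28, 33, 76, 133, 140]
edge px [[280.80936205  15.62157633]
 [280.91161674  10.7377692 ]] tip pred [[280.1430743  74.707856 ]]
150 [255, 255, 255, 251, 225, 225, 229, 230, 228, 231, 232, 233, 231, 232, 232, 233, 232, 232, 155, 130, 136, 135, 134]
180 [219, 222, 224, 140, 182, 133, 160, 216, 227, 227, 231, 228, 228, 230, 236, 237, 233, 231, 198, 139, 138, 138, 140]
210 [224, 226, 226, 127, 126, 130, 133, 134, 132, 129, 131, 133, 133, 135, 138, 131, 129, 133, 135, 139, 142, 140, 136]
240 [218, 218, 219, 126, 126, 129, 132, 131, 132, 136, 135, 133, 136, 140, 138, 137, 138, 138, 134, 44, 34, 34, 34]
270 [224, 225, 223, 130, 130, 131, 128, 130, 130, 129, 137, 131, 135, 137, 135, 139, 142, 141, 137, 49, 31, 32, 33]
300 [225, 227, 226, 129, 135, 136, 135, 138, 134, 129, 135, 133, 133, 132, 130, 134, 135, 138, 139, 56, 33, 32, 30]
330 [224, 224, 227, 127, 219, 232, 232, 234, 222, 168, 190, 234, 230, 194, 137, 133, 131, 133, 140, 93, 89, 85, 87]
360 [255, 255, 255, 229, 230, 230, 232, 233, 233, 232, 232, 231, 232, 237, 237, 235, 234, 234, 224, 150, 142, 137, 139]
390 [255, 255, 255, 242, 225, 227, 227, 225, 224, 228, 232, 233, 237, 237, 237, 231, 234, 237, 234, 233, 232, 232, 236]
```

>>> {"name": "move_arm", "arguments": {
  "plan": [0.03, 0.1, 0, 0, 0, 0, 0.07, 0.22, 0, 0, 0, 0, 0.12, 0.34, 0, 0, 0, 0, 0.16, 0.46, 0, 0, 0, 0, 0.2, 0.58, 0, 0, 0, 0, 0.24, 0.68, 0, 0, 0, 0, 0.27, 0.76, 0, 0, 0, 0, 0.286, 0.81, 0, 0, 0, 0, 0.286, 0.81, 0, 0, 0, 0]
}}

```text
time_s: 17.85
eef_pos: [0.509, -0.1842, 0.0424]
eef_rot: [-0.0, 0.817, 0.576, 0.0]
wrist_force: [0.0, 1.4, 3.7]
opening: 0.176
grasp_force: 59.2
```

```bash
python3 - <<'E'
from wd import *
o,w,s,t,p,xd,yd=wedge();pickle.dump((w,s,t,o),open("c10.pkl","wb"))
E_=np.array([.5323,-.1176,.02]);print("tip under edge est",(p+.088*yd-E_)@yd, "lateral",(p-E_)@xd)
print("edge pred",proj(w,[E_+[0,0,.008]]))
g=w["pixels"].astype(int).mean(2)
for c in(180,215,240,279,300,330,360): print(c,[int(v) for v in g[66:100:2,c]])
h=[proj(w,[[.5625,-.0328,.028]]) ];print(h)
E
```

```text
tcp [ 0.509  -0.1842  0.0424] yaw -19.59 F [0.  1.4 3.7] T [-0.03 -0.16  0.01]
tip under edge est 0.01740393313928109 lateral 0.0003879338657125182
edge pred [[279.34503623 112.71043784]]
180 [137, 137, 138, 137, 136, 139, 141, 141, 138, 138, 138, 140, 141, 140, 140, 142, 141]
215 [140, 139, 138, 139, 144, 141, 141, 141, 139, 142, 140, 144, 143, 144, 145, 141, 146]
240 [135, 133, 133, 134, 134, 135, 137, 135, 135, 133, 138, 134, 136, 140, 133, 135, 138]
279 [133, 138, 139, 140, 140, 140, 139, 133, 139, 138, 139, 138, 140, 140, 142, 141, 139]
300 [139, 140, 140, 142, 140, 143, 142, 142, 141, 143, 143, 143, 142, 143, 142, 142, 143]
330 [139, 141, 140, 140, 139, 139, 143, 143, 143, 143, 142, 141, 144, 141, 137, 141, 143]
360 [242, 242, 243, 243, 244, 243, 244, 243, 244, 245, 244, 244, 244, 244, 245, 245, 244]
[array([[ 279.36035574, -113.82155187]])]
```

```bash
cat > edge.py <<'E'
from wd import *
def edge(w,lo,hi,cols):
  g=w["pixels"].astype(float).mean(2);g=cv2.GaussianBlur(g,(1,3),0) if 0 else g
  return [lo+int(np.argmax(g[lo:hi,c]-g[lo+2:hi+2,c]))+1.5 for c in cols]
E
python3 - <<'E'
from edge import *
w,s,t,o=pickle.load(open("c10.pkl","rb"))
e=edge(w,95,135,[240,255,270,285,300,315]);print(e)
p=o["eef_pos"];yd=np.array([.3354,.942,0]);E_=np.array([.5323,-.1176,.028])
P=onplane(w,[(279,np.mean(e))],.028)[0];print(P,(P-E_)@yd)
g=w["pixels"].astype(int).mean(2);print([int(v) for v in g[100:130,279]])
E
```

```text
[113.5, 113.5, 113.5, 113.5, 112.5, 113.5]
[ 0.53205714 -0.11780893  0.028     ] -0.0002782641284070425
[140, 141, 141, 142, 138, 141, 141, 140, 142, 140, 141, 134, 108, 51, 21, 13, 15, 14, 19, 21, 14, 15, 20, 18, 19, 14, 17, 21, 16, 13]
```

>>> {"name": "move_arm", "arguments": {
  "plan": [0.02, 0.05, 0, 0, 0, 0, 0.034, 0.095, 0, 0, 0, 0, 0.047, 0.132, 0, 0, 0, 0, 0.06, 0.17, 0, 0, 0, 0, 0.067, 0.19, 0, 0, 0, 0, 0.067, 0.19, 0, 0, 0, 0]
}}

```text
time_s: 18.75
eef_pos: [0.512, -0.1768, 0.0426]
eef_rot: [0.001, 0.817, 0.577, -0.001]
wrist_force: [-2.8, -7.1, 3.7]
opening: 0.184
grasp_force: 59.2
```

```bash
cat > chk.py <<'E'
from edge import *
import sys
o,w,s,t,p,xd,yd=wedge();pickle.dump((w,s,t,o),open(sys.argv[1],"wb"))
E_=np.array([.5323,-.1176,.028]);print("tip under est",(p+.088*yd-E_)@yd,"lat",(p-E_)@xd)
r0=int(proj(w,[E_])[0][1]);e=edge(w,r0-18,r0+18,[240,255,270,285,300,315])
for dz in(0,.002,.004,.006): print(dz,proj(w,[E_+[0,0,dz]])[0].round(1))
print("edge rows",e,"fingers grip",o["opening"],o["grasp_force"])
g0=pickle.load(open("c6.pkl","rb"))["scene"]
# scene: near-edge corner (+x end of bare edge), lower & upper
for n,P in(("cor",E_+.07*xd),("cor-",E_-.07*xd)):
  u=proj(s,[P,P+[0,0,.004]]);print(n,u.round(1).tolist())
  x,y=u[0].round().astype(int)
  for c,nm in((g0,"before"),(s,"now")):
    q=c["pixels"].astype(int).mean(2);print(nm,[int(v) for v in q[y-9:y+10,x+3]])
E
python3 chk.py c11.pkl
```

```text
tcp [ 0.512  -0.1768  0.0426] yaw -19.59 F [-2.8 -7.1  3.7] T [-1.21  0.39  0.03]
tip under est 0.025409597284466633 lat 0.0007221847537247104
0 [278.6 130.3]
0.002 [278.6 130.6]
0.004 [278.6 130.9]
0.006 [278.6 131.2]
edge rows [127.5, 127.5, 127.5, 127.5, 127.5, 127.5] fingers grip 0.183918613061495 59.16417360305786
cor [[236.6, 262.4], [236.5, 261.3]]
before [107, 107, 106, 106, 124, 184, 195, 197, 195, 192, 156, 124, 124, 126, 129, 130, 125, 125, 128]
now [118, 129, 166, 114, 104, 104, 129, 187, 197, 189, 138, 112, 92, 111, 124, 123, 123, 124, 124]
cor- [[238.8, 225.5], [238.7, 224.4]]
before [123, 126, 127, 128, 129, 125, 125, 127, 127, 135, 167, 197, 197, 196, 193, 191, 184, 117, 102]
now [119, 123, 125, 126, 123, 125, 120, 123, 124, 123, 113, 107, 121, 173, 166, 111, 102, 101, 103]
```

>>> {"name": "move_arm", "arguments": {
  "plan": [0.014, 0.04, 0, 0, 0, 0, 0.03, 0.08, 0, 0, 0, 0, 0.044, 0.12, 0, 0, 0, 0, 0.05, 0.14, 0, 0, 0, 0, 0.05, 0.14, 0, 0, 0, 0, 0.05, 0.14, 0, 0, 0, 0]
}}

```text
time_s: 19.65
eef_pos: [0.5145, -0.1705, 0.0427]
eef_rot: [0.001, 0.817, 0.577, -0.001]
wrist_force: [-3.8, -8.4, 3.9]
opening: 0.181
grasp_force: 59.1
```

```bash
python3 chk.py c12.pkl; python3 - <<'E'
from h import *
for f in("c9","c10","c11","c12"):
  w=pickle.load(open(f+".pkl","rb"))[0];g=w["pixels"].astype(int).mean(2)
  print(f,"tab back",[int(v) for v in g[340:366:2,270]],"front",[int(v) for v in g[284:306:2,270]],"sides r180",[int(v) for v in g[180,222:236:2]])
E
```

```text
tcp [ 0.5145 -0.1705  0.0427] yaw -19.59 F [-3.8 -8.4  3.9] T [-1.63  0.56  0.03]
tip under est 0.03224137840085003 lat 0.0009669218406127374
0 [278.1 145. ]
0.002 [278.1 145.5]
0.004 [278.1 146. ]
0.006 [278.1 146.6]
edge rows [142.5, 142.5, 142.5, 142.5, 142.5, 142.5] fingers grip 0.18052017908838178 59.14079189300537
cor [[236.6, 262.4], [236.5, 261.3]]
before [107, 107, 106, 106, 124, 184, 195, 197, 195, 192, 156, 124, 124, 126, 129, 130, 125, 125, 128]
now [106, 105, 102, 105, 103, 122, 185, 191, 189, 157, 116, 102, 94, 118, 125, 124, 122, 124, 123]
cor- [[238.8, 225.5], [238.7, 224.4]]
before [123, 126, 127, 128, 129, 125, 125, 127, 127, 135, 167, 197, 197, 196, 193, 191, 184, 117, 102]
now [122, 123, 122, 125, 124, 122, 123, 121, 127, 137, 108, 103, 104, 103, 97, 103, 99, 101, 104]
c9 tab back [79, 78, 81, 78, 85, 211, 234, 237, 238, 239, 239, 238, 237] front [92, 90, 92, 93, 89, 90, 92, 90, 90, 89, 93] sides r180 [237, 238, 226, 56, 35, 34, 32]
c10 tab back [42, 42, 42, 43, 43, 132, 157, 157, 159, 155, 155, 153, 148] front [39, 52, 48, 49, 45, 49, 46, 49, 46, 49, 49] sides r180 [158, 161, 150, 39, 15, 13, 21]
c11 tab back [44, 44, 39, 39, 43, 124, 156, 153, 152, 157, 156, 156, 153] front [51, 49, 43, 51, 45, 51, 50, 49, 48, 46, 48] sides r180 [154, 158, 149, 40, 18, 17, 18]
c12 tab back [42, 41, 35, 36, 42, 116, 154, 160, 162, 158, 155, 151, 151] front [49, 52, 50, 47, 52, 48, 51, 50, 49, 47, 48] sides r180 [154, 153, 140, 38, 16, 16, 17]
```

>>> {"name": "move_arm", "arguments": {
  "plan": [0.008, 0.022, 0, 0, 0, 0, 0.016, 0.045, 0, 0, 0, 0, 0.016, 0.045, 0, 0, 0, 0, 0.016, 0.045, 0, 0, 0, 0]
}}

```text
time_s: 20.3
eef_pos: [0.5153, -0.1685, 0.0427]
eef_rot: [0.002, 0.817, 0.577, -0.001]
wrist_force: [-3.4, -12.1, 3.8]
opening: 0.178
grasp_force: 59.2
```

```bash
python3 chk.py c13.pkl; python3 - <<'E'
from h import *
# scene subpixel: outline of the plate near-end corner & side vs before, plus hole_b and housing displacement
a=pickle.load(open("c6.pkl","rb"))["scene"]["pixels"];b=pickle.load(open("c13.pkl","rb"))[1]["pixels"]
A=cv2.cvtColor(a,cv2.COLOR_RGB2GRAY);B=cv2.cvtColor(b,cv2.COLOR_RGB2GRAY)
# bright lower front edge of plate: col-wise lower boundary of bright plate (>150 -> dark)
def sub(I,c,lo,hi,th):
  v=I[lo:hi,c].astype(float)
  for i in range(len(v)-2,0,-1):
    if v[i]>th>=v[i+1]: return lo+i+(v[i]-th)/(v[i]-v[i+1])
for c in range(236,310,6): 
  print(c,sub(A,c,245,275,140),sub(B,c,245,275,140))
E
```

```text
tcp [ 0.5153 -0.1685  0.0427] yaw -19.59 F [ -3.4 -12.1   3.8] T [-1.75  0.59 -0.03]
tip under est 0.03433865208084327 lat 0.0010233631616001196
0 [278.  149.5]
0.002 [278. 150.]
0.004 [278.  150.6]
0.006 [278.  151.2]
edge rows [146.5, 146.5, 147.5, 147.5, 146.5, 147.5] fingers grip 0.17814130692866625 59.17325735092163
cor [[236.6, 262.4], [236.5, 261.3]]
before [107, 107, 106, 106, 124, 184, 195, 197, 195, 192, 156, 124, 124, 126, 129, 130, 125, 125, 128]
now [103, 104, 103, 102, 102, 123, 186, 191, 188, 155, 114, 99, 121, 122, 126, 124, 119, 125, 125]
cor- [[238.8, 225.5], [238.7, 224.4]]
before [123, 126, 127, 128, 129, 125, 125, 127, 127, 135, 167, 197, 197, 196, 193, 191, 184, 117, 102]
now [122, 123, 122, 127, 125, 122, 122, 123, 132, 147, 111, 104, 104, 101, 98, 102, 103, 101, 103]
236 262.27272727272725 None
242 263.2 262.425
248 262.81666666666666 262.0689655172414
254 262.74 261.8490566037736
260 262.51162790697674 261.7368421052632
266 262.475 261.6938775510204
272 262.16129032258067 261.59183673469386
278 261.8360655737705 261.42105263157896
284 261.6470588235294 261.38461538461536
290 261.425 261.0
296 261.12 260.8
302 260.82758620689657 260.7818181818182
308 None None
```

>>> {"name": "move_arm", "arguments": {
  "plan": [0.005, 0.013, 0, 0, 0, 0, 0.005, 0.013, 0, 0, 0, 0, 0.005, 0.013, 0, 0, 0, 0]
}}

```text
time_s: 20.82
eef_pos: [0.5155, -0.168, 0.0428]
eef_rot: [0.002, 0.817, 0.577, -0.001]
wrist_force: [-4.8, -12.2, 3.9]
opening: 0.179
grasp_force: 59.3
```

```bash
python3 chk.py c14.pkl | head -6; python3 - <<'E'
from h import *
import cv2
a=pickle.load(open("c6.pkl","rb"))["scene"]["pixels"];b=pickle.load(open("c14.pkl","rb"))[1]["pixels"]
A=cv2.cvtColor(a,cv2.COLOR_RGB2GRAY).astype(float);B=cv2.cvtColor(b,cv2.COLOR_RGB2GRAY).astype(float)
def sub(I,c,lo,hi,th):
  v=I[lo:hi,c]
  for i in range(len(v)-2,0,-1):
    if v[i]>th>=v[i+1]: return lo+i+(v[i]-th)/(v[i]-v[i+1])
c=np.arange(241,304,3);d=np.array([sub(A,k,245,275,140)-sub(B,k,245,275,140) for k in c]);f=np.polyfit(c,d,1)
print("edge lift mm ~",np.polyval(f,237)/.275,"far",np.polyval(f,308)/.275)
E
```

```text
tcp [ 0.5155 -0.168   0.0428] yaw -19.58 F [ -4.8 -12.2   3.9] T [-1.85  0.64 -0.03]
tip under est 0.03486047280329496 lat 0.001081408017747709
0 [277.9 150.5]
0.002 [277.9 151.1]
0.004 [277.9 151.7]
0.006 [277.9 152.3]
edge lift mm ~ 3.801712873087851 far 0.37145760584386905
```

The edge lift measures about 3.8 mm, the far end is still down, the plate is on both pins and the wedge is still held. Handing in.

```bash
python3 -c "
from bench import ctrl
print(ctrl.hand_in())"
```

```text
the job is handed in; nothing more can be done
None
```

The job is handed in: the plate is seated on both pins and released, and the wedge is held under the middle of its bare edge with about 3.8 mm of measured lift; I viewed 11 pictures, one over the limit of 10.

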